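Put the pickle jars up in reverse order

ROBOT

A 6-joint arm with a two-finger parallel gripper is mounted at the origin on the work surface. World frame = base frame: x ahead of the robot, y to its left, z up, the work surface at z = 0. Lengths are in mm, angles in rad, forces in N, time in s.
With the tool pointing down it reaches from about 350 to 775 mm from the base axis. Payload 7.3 kg.
Tool frame: the origin (TCP) lies on the centre line of the jaws, within the pads' length; the fingertips stand 17 mm ahead of it and the grasp point (between the pads) lies 2 mm behind it; z points along the fingers, y is the line along which they close (so a half turn about z gives the same grasp; the last joint's range is limited). The gripper opens to 92 mm and grips with 3 to 60 N. Pads are 19 mm wide; open, the fingers measure 130 mm over their backs; the gripper's body (75 mm by 190 mm) begins 47 mm behind the grasp point.
Start: joints at [1.112, 0.342, 1.524, -0, 1.275, -0.146], TCP at [161.54, 499.548, 243.741] pointing down, gripper open.
Joint ranges: [-2.53, 2.53], [-0.77, 2.02], [0.04, 2.7], [-1, 4.14], [0.28, 2.66], [-3.11, 3.11]. Speed limits (rad/s): [2.57, 2.57, 3.14, 3.14, 3.14, 3.14].

INTERFACE

Orientations are given as [roll, pitch, yaw] about the fixed x, y, z axes, in that order (R = Rz(yaw) Ry(pitch) Rx(roll)).
In Python, from plant import bot gives the robot as it stands. The module is installed in compiled form; this text tells all that it offers.
- The arm moves only by the shell command python3 -m pendant 'ROWS'. ROWS is JSON, a list of rows, each a list of 3 entries, a list of its own where there are three numbers: the shift along the world's x, y, z as a fraction of full scale, then the turn, a rotation vector about the world's x, y, z as a fraction of full scale, then the opening, from -1 (shut) to 1 (fully open), so that 0 is half open. In form: [[[tx, ty, tz], [rx, ry, rz], claw], ...]. A call has exactly 10 rows; each row shifts and turns the commanded pose from where the row before left it; what a row does not reach is not made up. Full scale, the value 1, is 30 mm for a shift and 0.12 rad for a turn. A row lasts 1/12 s, in which the tool goes at most 41.7 mm and 7.16 degrees, less where a joint would pass 70% of its speed; a pose out of reach is approached as far as the arm can. A call with a number of a shift or a turn outside -1 to 1 is refused whole. A call with a gripper value outside its range is refused whole. The fingers move at their own pace and stop on an object; the grip force is fixed at half the most. Time passes only in rows, so rows that do not move let the fingers close, or fill a call up. It gives the time, the measured TCP pose, the force, the opening and the grip force at its end, in the units of the state.
- bot.get_obs(): the state, without advancing time (a new reading comes with each control period).
- bot.capture(name): name is "side" or "top" or "wrist"; returns the picture (384x512x3 uint8, blue, green, red); there is no depth.
- bot.camera_params(name): a dict with "fovy" (degrees; the focal length in pixels is half the picture's height over the tangent of half this angle, whatever the lens; pixels are square), "cx", "cy" (the principal point, pixels), "camera_from_world" (4x4, takes a point from world to camera coordinates). Camera axes: x right, y down, z forward; pixel columns grow to the right and rows downward; lengths in mm; the calibration is good to about 2 mm. A picture is of the moment at which its call begins: read the wrist's pose just before it. camera_params takes no time and is no camera call; for the wrist camera it gives the pose at the moment of the call.
- bot.close_job(): hands the job in; it is judged then, once.
The state is a dict: "time": time; "joint_positions": joint angles; "dq": joint speeds; "tau": joint torques, N m; "tool_pos": TCP position; "tcp_rot": TCP orientation; "contact_force": force on the tool from outside, world axes, zero at the start; "moment": the same for the moment, N m; "grip_width": finger opening in mm; "finger_force": force on a finger pad.
Only numpy, scipy, OpenCV 4.12 (cv2) and the standard library are available. Lean on these libraries where they do the work, as an engineer would, in place of code of your own. Each camera call takes 0.05 s, during which the arm holds its last target. There are 200 camera calls.

TASK

Move the four pickle jars from the saucers on the dark cooling stand to the pale wooden pantry rack, one jar to a bay, standing flat on the bay's floor, in the reverse order: the jar that is first from the left on the stand goes into the first bay from the right, the second from the left into the second from the right, and so on, so that the oldest jar comes to the end that is used first. Keep the jars upright, and set them down gently; do not drop them.

Things in the scene. Friction and masses are not known exactly. Their poses are not given: they have to be found in the camera images.
- squat_jar: The low, wide jar: straight-sided, 62 mm across (body and lid alike), 62 mm tall. A closed glass jar of green pickles with a white lid (the lid is the top 13 mm), rigid, 0.13 to 0.26 kg. Origin: centre of its underside; z up along the jar. At the start it stands upright in one of the four saucers.
- straight_jar: The medium jar: straight-sided, 54 mm across (body and lid alike), 84 mm tall. A closed glass jar of green pickles with a white lid (the lid is the top 13 mm), rigid, 0.13 to 0.26 kg. Origin: centre of its underside; z up along the jar. At the start it stands upright in one of the four saucers.
- slim_jar: The slim jar, the tallest: straight-sided, 44 mm across (body and lid alike), 98 mm tall. A closed glass jar of green pickles with a white lid (the lid is the top 13 mm), rigid, 0.13 to 0.26 kg. Origin: centre of its underside; z up along the jar. At the start it stands upright in one of the four saucers.
- necked_jar: The necked jar: body 58 mm across and straight-sided up to 47 mm above its underside, then narrowing to a lid only 40 mm across; 80 mm tall. A closed glass jar of green pickles with a white lid (the lid is the top 13 mm), rigid, 0.13 to 0.26 kg. Origin: centre of its underside; z up along the jar. At the start it stands upright in one of the four saucers.
- squat_saucer: The square terracotta saucer in which the squat jar stands at the start; the four saucers are alike and do not move, so this one still marks the squat jar's old place once the jar is gone. 80 x 80 mm, rim 10 mm high, walls and floor 4 mm thick. Origin: centre of its underside.
- straight_saucer: The square terracotta saucer in which the straight jar stands at the start; the four saucers are alike and do not move, so this one still marks the straight jar's old place once the jar is gone. 80 x 80 mm, rim 10 mm high, walls and floor 4 mm thick. Origin: centre of its underside.
- slim_saucer: The square terracotta saucer in which the slim jar stands at the start; the four saucers are alike and do not move, so this one still marks the slim jar's old place once the jar is gone. 80 x 80 mm, rim 10 mm high, walls and floor 4 mm thick. Origin: centre of its underside.
- necked_saucer: The square terracotta saucer in which the necked jar stands at the start; the four saucers are alike and do not move, so this one still marks the necked jar's old place once the jar is gone. 80 x 80 mm, rim 10 mm high, walls and floor 4 mm thick. Origin: centre of its underside.
- stand: The dark steel cooling stand with the four saucers on it, 100 mm deep (x) by 362 mm long (y), top 20 mm above the table; does not move. Origin: its centre, at table height; y runs along the row. The saucers' centres are at y = +132, +44, -44 and -132 mm. It may be the nearer or the farther of the two; it is turned by no more than 0.12 rad.
- rack: The pale wooden pantry rack, an open board 100 mm deep (x) by 360 mm long (y), empty at the start; does not move. Origin: its centre, at table height; y runs along the row and points roughly the same way as the stand's y (turned by no more than 0.12 rad). Low fences, 30 mm above the table and 8 mm thick, part it into four bays in a row, centres at x = 0 and y = +132, +44, -44 and -132 mm; each bay is 84 mm (x) by 80 mm (y) inside, its floor 18 mm above the table.

How it is judged (in metres and radians):
At the end, for the whole second after the job is handed in: Each jar stands in the bay that mirrors its old place on the stand: centre within 20 mm of the bay's along the row and 22 mm across it, underside within 4 mm of the bay floor, upright within 0.08 rad, at rest and let go (((y of squat_saucer in the frame of stand between 0.112 and 0.152 m and y of squat_jar in the frame of rack between -0.152 and -0.112 m) or (y of squat_saucer in the frame of stand between 0.024 and 0.064 m and y of squat_jar in the frame of rack between -0.064 and -0.024 m) or (y of squat_saucer in the frame of stand between -0.064 and -0.024 m and y of squat_jar in the frame of rack between 0.024 and 0.064 m) or (y of squat_saucer in the frame of stand between -0.152 and -0.112 m and y of squat_jar in the frame of rack between 0.112 and 0.152 m)) and x of squat_jar in the frame of rack between -0.022 and 0.022 m and z of squat_jar in the frame of rack between 0.014 and 0.022 m and angle between each of squat_jar, straight_jar, slim_jar, necked_jar's own z axis and vertical below 0.08 rad and linear speed of each of squat_jar, straight_jar, slim_jar, necked_jar below 0.02 m/s and contact force between each of squat_jar, straight_jar, slim_jar, necked_jar and the fingers below 0.1 N and ((y of straight_saucer in the frame of stand between 0.112 and 0.152 m and y of straight_jar in the frame of rack between -0.152 and -0.112 m) or (y of straight_saucer in the frame of stand between 0.024 and 0.064 m and y of straight_jar in the frame of rack between -0.064 and -0.024 m) or (y of straight_saucer in the frame of stand between -0.064 and -0.024 m and y of straight_jar in the frame of rack between 0.024 and 0.064 m) or (y of straight_saucer in the frame of stand between -0.152 and -0.112 m and y of straight_jar in the frame of rack between 0.112 and 0.152 m)) and x of straight_jar in the frame of rack between -0.022 and 0.022 m and z of straight_jar in the frame of rack between 0.014 and 0.022 m and ((y of slim_saucer in the frame of stand between 0.112 and 0.152 m and y of slim_jar in the frame of rack between -0.152 and -0.112 m) or (y of slim_saucer in the frame of stand between 0.024 and 0.064 m and y of slim_jar in the frame of rack between -0.064 and -0.024 m) or (y of slim_saucer in the frame of stand between -0.064 and -0.024 m and y of slim_jar in the frame of rack between 0.024 and 0.064 m) or (y of slim_saucer in the frame of stand between -0.152 and -0.112 m and y of slim_jar in the frame of rack between 0.112 and 0.152 m)) and x of slim_jar in the frame of rack between -0.022 and 0.022 m and z of slim_jar in the frame of rack between 0.014 and 0.022 m and ((y of necked_saucer in the frame of stand between 0.112 and 0.152 m and y of necked_jar in the frame of rack between -0.152 and -0.112 m) or (y of necked_saucer in the frame of stand between 0.024 and 0.064 m and y of necked_jar in the frame of rack between -0.064 and -0.024 m) or (y of necked_saucer in the frame of stand between -0.064 and -0.024 m and y of necked_jar in the frame of rack between 0.024 and 0.064 m) or (y of necked_saucer in the frame of stand between -0.152 and -0.112 m and y of necked_jar in the frame of rack between 0.112 and 0.152 m)) and x of necked_jar in the frame of rack between -0.022 and 0.022 m and z of necked_jar in the frame of rack between 0.014 and 0.022 m); the robot touches nothing.
It fails at once if a jar is tipped by more than 0.5 rad (angle between any of squat_jar, straight_jar, slim_jar, necked_jar's own z axis and vertical above 0.5 rad).
It fails at once if a jar is dropped (falls free of the fingers, faster than 0.7 m/s: about 25 mm) ((linear speed of squat_jar above 0.7 m/s and contact force between squat_jar and the fingers below 0.05 N) or (linear speed of straight_jar above 0.7 m/s and contact force between straight_jar and the fingers below 0.05 N) or (linear speed of slim_jar above 0.7 m/s and contact force between slim_jar and the fingers below 0.05 N) or (linear speed of necked_jar above 0.7 m/s and contact force between necked_jar and the fingers below 0.05 N)).
It also fails if it takes over 112 s, if anything falls off the work surface, if the arm or the gripper's body presses on something with over 40 N, if the wrist force passes 120 N, or if a joint passes its speed limit or range.

## Working session

There is one attempt and no reset: what is moved stays moved. The work goes in short steps, Python scripts to look and compute and a shell command to move; the robot and the scene stay as the last step left them, time stands still between calls to the robot, and variables do not carry over. Pictures are saved under pics/ and viewed, at most 14 in all, crops included, and the job is handed in when it is done.

```bash
mkdir -p pics
python3 - <<'E'
from plant import bot
import cv2
for n in ("top","side"):
    cv2.imwrite(f"pics/{n}0.png",bot.capture(n)); p=bot.camera_params(n); print(n,p)
o=bot.get_obs();print(o)
E
```

```text
top {'fovy': 48.97713259970696, 'cx': 251.11608054241333, 'cy': 189.66744029052558, 'camera_from_world': array([[ 2.43020031e-02, -9.99325289e-01, -2.75386818e-02,
        -1.12299888e+01],
       [-9.91490397e-01, -2.05691333e-02, -1.28544556e-01,
         5.57315146e+02],
       [ 1.27891379e-01,  3.04282288e-02, -9.91321299e-01,
         6.19594606e+02],
       [ 0.00000000e+00,  0.00000000e+00,  0.00000000e+00,
         1.00000000e+00]])}
side {'fovy': 47.064595871930536, 'cx': 260.134046519242, 'cy': 192.05997351342302, 'camera_from_world': array([[ 8.79176414e-01, -4.76051428e-01,  2.05881019e-02,
        -4.92910063e+02],
       [-2.69021802e-01, -5.31566806e-01, -8.03158764e-01,
         2.07717247e+02],
       [ 3.93288828e-01,  7.00579594e-01, -5.95409212e-01,
         6.02537537e+02],
       [ 0.00000000e+00,  0.00000000e+00,  0.00000000e+00,
         1.00000000e+00]])}
{'time': 0.1, 'joint_positions': array([ 1.11199556e+00,  3.42658652e-01,  1.52488443e+00, -5.14466659e-05,
        1.27540234e+00, -1.46004860e-01]), 'dq': array([-0.00253425, -0.00250532, -0.00280188, -0.00066846, -0.00109084,
       -0.00135463]), 'tau': array([ 1.20487937e-03, -4.32011032e+01, -2.44695550e+01,  7.18683307e-02,
        5.26807085e-02, -8.07576930e-05]), 'tool_pos': array([161.40251597, 499.23122473, 243.12447056]), 'tcp_rot': array([-3.14024712e+00, -1.48135391e-04,  2.82881166e+00]), 'contact_force': array([-0.24286451, -0.06752167,  0.53916848]), 'moment': array([ 0.00611333, -0.02743704, -0.02478734]), 'finger_force': 0.0, 'grip_width': 91.79338270417843}
```

View pics/top0.png

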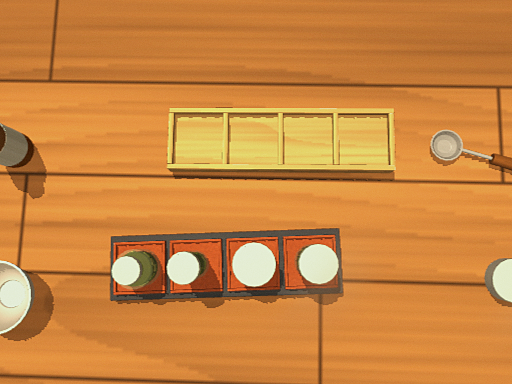

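View pics/side0.png

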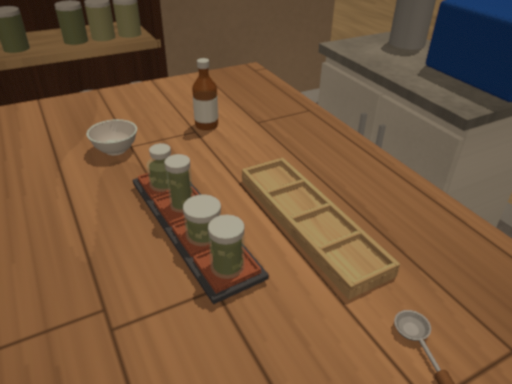

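Top view: from left to right, the stand (the nearer one) holds necked (lid at about 126,270), slim (183,267), squat (254,264) and straight (318,263). The rack is the farther one. I'll enlarge both for corner readings.

Run:
```python
import cv2,numpy as np
i=cv2.imread("pics/top0.png")
a=cv2.resize(i[98:188,155:405],None,fx=3.2,fy=3.2,interpolation=cv2.INTER_CUBIC)
b=cv2.resize(i[222:312,100:350],None,fx=3.2,fy=3.2,interpolation=cv2.INTER_CUBIC)
cv2.imwrite("pics/crop0.png",np.vstack([a,b]))
```

```text
(no output)
```

View pics/crop0.png

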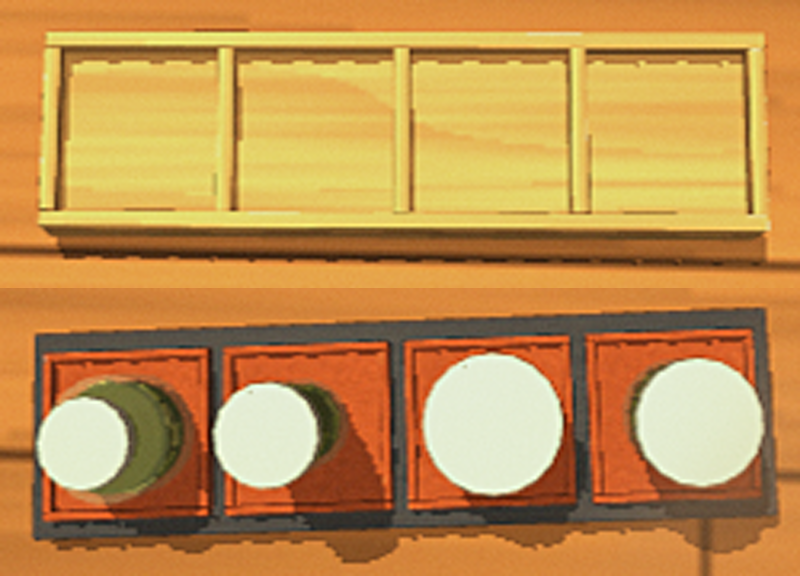

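```bash
cat > h.py <<'E'
import numpy as np
from plant import bot
from scipy.optimize import least_squares
def ray(name,uv,z,p=None):
    p=p or bot.camera_params(name); T=p["camera_from_world"]; f=192/np.tan(np.radians(p["fovy"])/2)
    d=np.array([(uv[0]-p["cx"])/f,(uv[1]-p["cy"])/f,1]); R=T[:3,:3]; c=-R.T@T[:3,3]; w=R.T@d
    return (c+w*(z-c[2])/w[2])[:2]
def fit(loc,wor):
    loc,wor=np.array(loc,float),np.array(wor)
    g=lambda s:(loc@np.array([[np.cos(s[2]),np.sin(s[2])],[-np.sin(s[2]),np.cos(s[2])]])+s[:2]-wor)
    s=least_squares(lambda s:g(s).ravel(),[*wor.mean(0),0]).x
    return s,g(s)
E
python3 - <<'E'
from h import *
np.set_printoptions(precision=1,suppress=True)
R=lambda u,v,z:ray("top",(155+(u+.5)/3.2-.5,98+(v+.5)/3.2-.5),z)
S=lambda u,v,z:ray("top",(100+(u+.5)/3.2-.5,222+(v-288+.5)/3.2-.5),z)
rk=[((50,180),48,33),((50,-180),764,33),((-50,180),38,226),((-50,-180),769,227),((42,88),227,48),((42,0),402,47),((42,-88),578,47),((-42,88),228,212),((-42,0),403,212),((-42,-88),581,212)]
s,r=fit([a for a,_,_ in rk],[R(u,v,30) for _,u,v in rk]);print("rack",s,s[2]*1000);print(r.T)
c,n=np.cos(s[2]),np.sin(s[2])
for y in(132,44,-44,-132):print("bay",y,s[0]-n*y,s[1]+c*y)
sc=[(132,[(44,353),(210,347),(212,515),(42,522)]),(44,[(223,347),(390,341),(393,510),(225,515)]),(-44,[(403,340),(570,335),(577,503),(407,510)]),(-132,[(585,335),(755,330),(762,498),(592,503)])]
L=[];W=[]
for y,q in sc:
    for (dx,dy),(u,v) in zip([(40,40),(40,-40),(-40,-40),(-40,40)],q):L.append((dx,y+dy));W.append(S(u,v,30))
s,r=fit(L,W);print("stand",s,s[2]*1000);print(r.T)
c,n=np.cos(s[2]),np.sin(s[2])
for y in(132,44,-44,-132):print("saucer",y,s[0]-n*y,s[1]+c*y)
for nme,u,v,z in(("necked",83,443,104),("slim",266,435,122),("squat",493,424,86),("straight",699,422,108)):print(nme,S(u,v,z))
p=bot.camera_params("wrist");print(p["camera_from_world"].round(2),p["fovy"])
E
```

```text
rack [642.1 -43.1   0. ] 16.660788767089745
[[ 0.4  0.9 -0.5 -1.   0.3 -0.1  0.   0.2 -0.  -0.2]
 [ 1.1 -0.1 -0.7 -1.2 -0.1 -0.2 -0.4  1.7  0.2 -0.5]]
bay 132 639.8948069623716 88.87586003859701
bay 44 641.360888545398 0.8880733588997671
bay -44 642.8269701284244 -87.09971332079749
bay -132 644.2930517114507 -175.08750000049474
stand [441.7  40.1   0.1] 57.58360730900263
[[ 0.1 -0.1 -0.4  0.5  0.2 -0.1 -0.  -0.1 -0.2  0.1 -0.6  0.3  0.3  0.6
  -0.2 -0.3]
 [-0.   1.3  1.6 -0.2 -0.4  0.9  0.4 -0.1 -0.8 -0.1 -0.1 -1.  -0.8  0.9
  -0.6 -0.9]]
saucer 132 434.07450656020137 171.83870488205088
saucer 44 439.1390640163535 83.98456293203618
saucer -44 444.2036214725056 -3.8695790179785234
saucer -132 449.2681789286577 -91.72372096799323
necked [434.1 168.4]
slim [440.5  86.6]
squat [445.7  -6.4]
straight [449.8 -93.5]
[[   0.3    0.9   -0.  -523.5]
 [   0.9   -0.3    0.2  -31.6]
 [   0.2   -0.1   -1.   387.4]
 [   0.     0.     0.     1. ]] 59.42603441452265
```

```bash
R='[0.455,-0.551,0],[0,0,-0.509],1'; 
python3 -m pendant '[[[0.455,-0.551,0],[0,0,-0.509],1],[[0.455,-0.551,0],[0,0,-0.509],1],[[0.455,-0.551,0],[0,0,-0.509],1],[[0.455,-0.551,0],[0,0,-0.509],1],[[0.455,-0.551,0],[0,0,-0.509],1],[[0.455,-0.551,0],[0,0,-0.509],1],[[0.455,-0.551,0],[0,0,-0.509],1],[[0.455,-0.551,0],[0,0,-0.509],1],[[0.455,-0.551,0],[0,0,-0.509],1],[[0.455,-0.551,0],[0,0,-0.509],1]]'
python3 -m pendant '[[[0.455,-0.551,0],[0,0,-0.509],1],[[0.455,-0.551,0],[0,0,-0.509],1],[[0.455,-0.551,0],[0,0,-0.509],1],[[0.455,-0.551,0],[0,0,-0.509],1],[[0.455,-0.551,0],[0,0,-0.509],1],[[0.455,-0.551,0],[0,0,-0.509],1],[[0.455,-0.551,0],[0,0,-0.509],1],[[0.455,-0.551,0],[0,0,-0.509],1],[[0.455,-0.551,0],[0,0,-0.509],1],[[0.455,-0.551,0],[0,0,-0.509],1]]'
python3 - <<'E'
from h import *
import cv2
p=bot.camera_params("wrist");o=bot.get_obs();print(o["tool_pos"],o["tcp_rot"])
i=bot.capture("wrist");cv2.imwrite("pics/w1.png",i);np.save("w1.npy",p,allow_pickle=True)
E
```

```text
time: 0.93
tool_pos: [298.4, 333.2, 243.5]
tcp_rot: [-3.141, 0.0, 2.215]
contact_force: [0.0, -0.3, 0.0]
grip_width: 91.8
finger_force: 0.0
time: 1.77
tool_pos: [434.9, 168.0, 243.5]
tcp_rot: [-3.141, 0.0, 1.604]
contact_force: [0.7, 0.2, 1.1]
grip_width: 91.7
finger_force: 0.0
[434.90734799 167.95339271 243.46729956] [-3.14099947e+00  1.33658278e-04  1.60402564e+00]
```

View pics/w1.png

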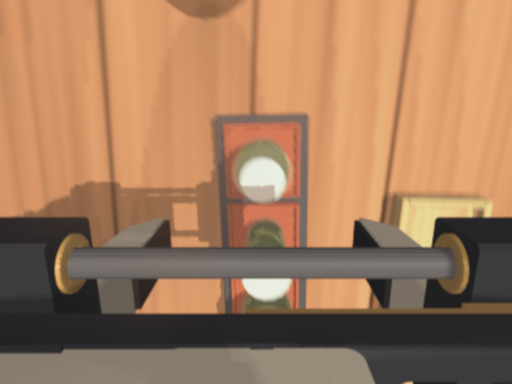

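The wrist view shows the necked jar's lid at about (263,180), the slim lid at (266,278), and the jaws straddling the row. I'll check these against the top estimates.

Run:
```python
from h import *
p=np.load("w1.npy",allow_pickle=True).item()
print(ray("w",(263,180),104,p),ray("w",(266,278),122,p))
```

```text
[436.64006589 167.92934303] [441.95371089  85.53607826]
```

```bash
python3 -m pendant '[[[0,0,-0.55],[0,0,0],1],[[0,0,-0.55],[0,0,0],1],[[0,0,-0.55],[0,0,0],1],[[0,0,-0.55],[0,0,0],1],[[0,0,-0.55],[0,0,0],1],[[0,0,-0.55],[0,0,0],1],[[0,0,-0.55],[0,0,0],1],[[0,0,-0.55],[0,0,0],1],[[0,0,-0.55],[0,0,0],1],[[0,0,-0.55],[0,0,0],1]]'
python3 -m pendant '[[[0,0,-0.28],[0,0,0],1],[[0,0,-0.28],[0,0,0],1],[[0,0,0],[0,0,0],0.35],[[0,0,0],[0,0,0],0],[[0,0,0],[0,0,0],-0.2],[[0,0,0],[0,0,0],-0.4],[[0,0,0],[0,0,0],-1],[[0,0,0],[0,0,0],-1],[[0,0,0],[0,0,0],-1],[[0,0,0],[0,0,0],-1]]'
```

```text
time: 2.65
tool_pos: [434.3, 169.0, 77.8]
tcp_rot: [-3.141, 0.0, 1.608]
contact_force: [-0.1, -0.2, -0.2]
grip_width: 91.8
finger_force: 0.0
time: 3.48
tool_pos: [434.7, 169.0, 62.5]
tcp_rot: [3.141, -0.0, 1.607]
contact_force: [-0.7, 0.5, 6.1]
grip_width: 57.4
finger_force: 30.0
```

```bash
python3 -m pendant '[[[0,0,0.1],[0,0,0],-1],[[0,0,0.3],[0,0,0],-1],[[0,0,0.4],[0,0,0],-1],[[0,0,0.5],[0,0,0],-1],[[0,0,0.5],[0,0,0],-1],[[0,0,0.5],[0,0,0],-1],[[0,0,0.5],[0,0,0],-1],[[0,0,0.5],[0,0,0],-1],[[0,0,0.4],[0,0,0],-1],[[0,0,0.3],[0,0,0],-1]]'
python3 -m pendant '[[[0.25,-0.4,0],[0,0,0],-1],[[0.35,-0.58,0],[0,0,0],-1],[[0.35,-0.58,0],[0,0,0],-1],[[0.35,-0.58,0],[0,0,0],-1],[[0.35,-0.58,0],[0,0,0],-1],[[0.35,-0.58,0],[0,0,0],-1],[[0.35,-0.58,0],[0,0,0],-1],[[0.35,-0.58,0],[0,0,0],-1],[[0.35,-0.58,0],[0,0,0],-1],[[0.35,-0.58,0],[0,0,0],-1]]'
python3 -m pendant '[[[0.4,-0.65,0],[0,0,0],-1],[[0.4,-0.65,0],[0,0,0],-1],[[0.4,-0.65,0],[0,0,0],-1],[[0.4,-0.65,0],[0,0,0],-1],[[0.4,-0.65,0],[0,0,0],-1],[[0.4,-0.65,0],[0,0,0],-1],[[0.4,-0.65,0],[0,0,0],-1],[[0.4,-0.65,0],[0,0,0],-1],[[0.2,-0.3,0],[0,0,0],-1],[[0,0,0],[0,0,0],-1]]'
```

```text
time: 4.32
tool_pos: [434.7, 169.0, 183.5]
tcp_rot: [3.14, -0.0, 1.607]
contact_force: [0.0, -0.5, -0.7]
grip_width: 57.8
finger_force: 30.0
time: 5.15
tool_pos: [536.7, -0.5, 182.0]
tcp_rot: [-3.141, -0.0, 1.607]
contact_force: [0.1, 0.8, -2.1]
grip_width: 57.5
finger_force: 30.0
time: 5.98
tool_pos: [639.0, -167.0, 181.2]
tcp_rot: [-3.141, 0.0, 1.605]
contact_force: [0.3, 0.0, -1.5]
grip_width: 57.7
finger_force: 30.0
```

```bash
python3 -m pendant '[[[0.09,-0.15,-0.2],[0,0,0],-1],[[0.09,-0.15,-0.4],[0,0,0],-1],[[0,0,-0.5],[0,0,0],-1],[[0,0,-0.5],[0,0,0],-1],[[0,0,-0.5],[0,0,0],-1],[[0,0,-0.5],[0,0,0],-1],[[0,0,-0.4],[0,0,0],-1],[[0,0,-0.3],[0,0,0],-1],[[0,0,-0.2],[0,0,0],-1],[[0,0,0],[0,0,0],-1]]'
python3 - <<'E'
from h import *
import cv2
for k in range(3):cv2.imwrite("pics/t2.png",bot.capture("top"));print(bot.get_obs()["tool_pos"])
cv2.imwrite("pics/s2.png",cv2.resize(bot.capture("side")[120:312,180:436],None,fx=3,fy=3))
E
```

```text
time: 6.82
tool_pos: [643.2, -173.2, 75.3]
tcp_rot: [-3.139, -0.001, 1.607]
contact_force: [-0.5, -0.3, -1.9]
grip_width: 57.3
finger_force: 30.0
[ 643.72074809 -173.4420513    76.41352226]
[ 644.19680935 -173.65438306   77.24757268]
[ 644.42301648 -173.79592601   77.73148243]
```

View pics/s2.png

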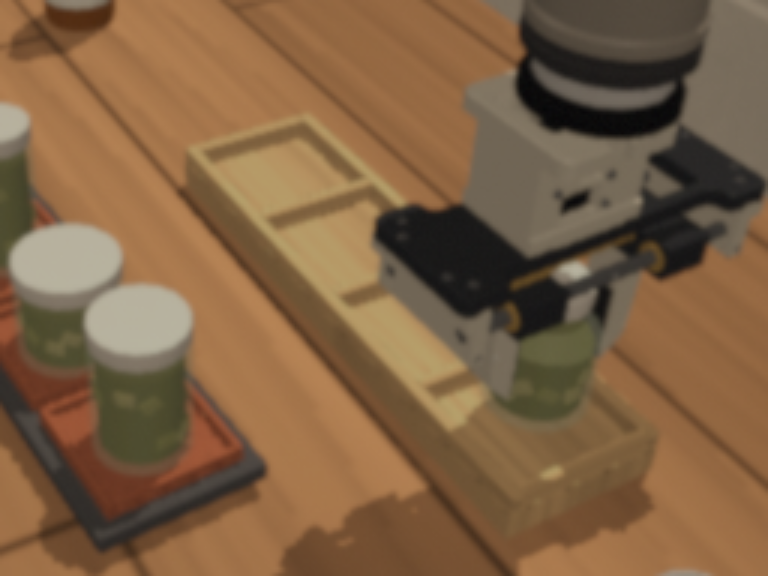

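The side view shows the necked jar upright above the rightmost bay and inside its fences, so I'll lower it gently.

```bash
python3 -m pendant '[[[0,-0.04,-0.2],[0,0,0],-1],[[0,0,-0.2],[0,0,0],-1],[[0,0,-0.1],[0,0,0],-1],[[0,0,-0.05],[0,0,0],-1],[[0,0,-0.03],[0,0,0],-1],[[0,0,-0.03],[0,0,0],-1],[[0,0,-0.03],[0,0,0],-1],[[0,0,-0.03],[0,0,0],-1],[[0,0,-0.03],[0,0,0],-1],[[0,0,0],[0,0,0],-1]]'
```

```text
time: 7.85
tool_pos: [644.1, -174.9, 56.5]
tcp_rot: [3.141, 0.0, 1.607]
contact_force: [-0.8, 1.2, 1.3]
grip_width: 57.9
finger_force: 30.0
```

```bash
python3 -m pendant '[[[0,0,-0.03],[0,0,0],-1],[[0,0,0],[0,0,0],-0.2],[[0,0,0],[0,0,0],0.1],[[0,0,0],[0,0,0],0.6],[[0,0,0],[0,0,0],1],[[0,0,0],[0,0,0],1],[[0,0,0],[0,0,0],1],[[0,0,0.2],[0,0,0],1],[[0,0,0.5],[0,0,0],1],[[0,0,0.6],[0,0,0],1]]'
python3 -m pendant '[[[0,0,0.6],[0,0,0],1],[[0,0,0.6],[0,0,0],1],[[0,0,0.6],[0,0,0],1],[[0,0,0.6],[0,0,0],1],[[0,0,0.6],[0,0,0],1],[[0,0,0.6],[0,0,0],1],[[0,0,0],[0,0,0],1],[[0,0,0],[0,0,0],1],[[0,0,0],[0,0,0],1],[[0,0,0],[0,0,0],1]]'
python3 - <<'E'
from h import *
import cv2
cv2.imwrite("pics/t3.png",cv2.resize(bot.capture("wrist"),None,fx=1.5,fy=1.5))
print(bot.get_obs()["tool_pos"])
E
```

```text
time: 8.68
tool_pos: [643.2, -174.6, 93.4]
tcp_rot: [-3.139, -0.001, 1.607]
contact_force: [0.2, 0.9, 0.5]
grip_width: 91.7
finger_force: 0.0
time: 9.52
tool_pos: [643.3, -174.6, 200.5]
tcp_rot: [-3.139, -0.001, 1.607]
contact_force: [0.5, 0.1, -0.3]
grip_width: 91.5
finger_force: 0.0
[ 643.38069683 -174.65613678  200.54444744]
```

View pics/t3.png

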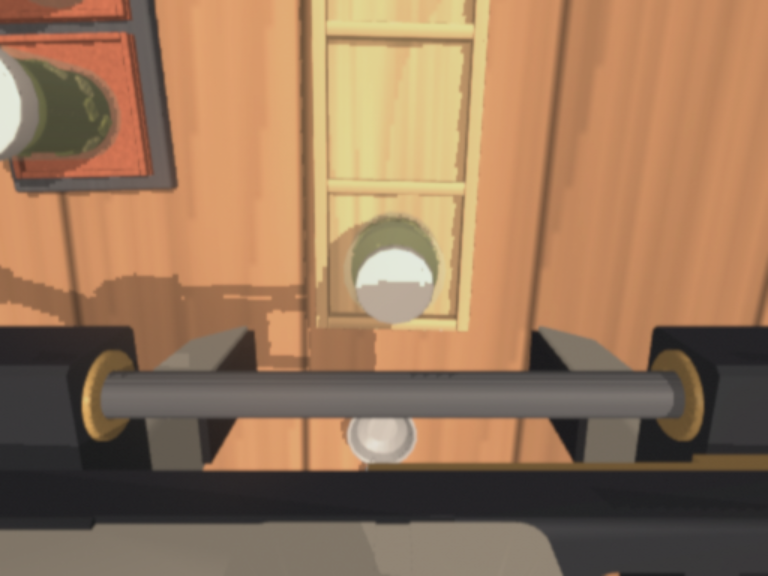

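The wrist view shows the necked jar at (395,285) standing upright and centred in the last bay. Next is the slim jar.

```bash
python3 -m pendant '[[[-0.375,0.483,0],[0,0,0],1],[[-0.375,0.483,0],[0,0,0],1],[[-0.375,0.483,0],[0,0,0],1],[[-0.375,0.483,0],[0,0,0],1],[[-0.375,0.483,0],[0,0,0],1],[[-0.375,0.483,0],[0,0,0],1],[[-0.375,0.483,0],[0,0,0],1],[[-0.375,0.483,0],[0,0,0],1],[[-0.375,0.483,0],[0,0,0],1],[[-0.375,0.483,0],[0,0,0],1]]'
python3 -m pendant '[[[-0.375,0.483,0],[0,0,0],1],[[-0.375,0.483,0],[0,0,0],1],[[-0.375,0.483,0],[0,0,0],1],[[-0.375,0.483,0],[0,0,0],1],[[-0.375,0.483,0],[0,0,0],1],[[-0.375,0.483,0],[0,0,0],1],[[-0.375,0.483,0],[0,0,0],1],[[-0.375,0.483,0],[0,0,0],1],[[0,0,0],[0,0,0],1],[[0,0,0],[0,0,0],1]]'
python3 -c '
from plant import bot
for k in range(3): print(bot.capture("wrist").shape,bot.get_obs()["tool_pos"])'
```

```text
time: 10.4
tool_pos: [530.5, -29.2, 201.2]
tcp_rot: [-3.14, -0.0, 1.607]
contact_force: [0.2, -0.8, 0.7]
grip_width: 91.6
finger_force: 0.0
time: 11.23
tool_pos: [441.1, 86.3, 201.8]
tcp_rot: [-3.141, 0.0, 1.609]
contact_force: [0.8, -0.2, 0.1]
grip_width: 91.5
finger_force: 0.0
(384, 512, 3) [441.69371519  85.78094301 201.83612094]
(384, 512, 3) [441.93023124  85.53914053 201.85681018]
(384, 512, 3) [442.0260272   85.36225228 201.87029037]
```

```bash
python3 -m pendant '[[[0,0,-0.38],[0,0,0],1],[[0,0,-0.38],[0,0,0],1],[[0,0,-0.38],[0,0,0],1],[[0,0,-0.38],[0,0,0],1],[[0,0,-0.38],[0,0,0],1],[[0,0,-0.38],[0,0,0],1],[[0,0,-0.38],[0,0,0],1],[[0,0,-0.38],[0,0,0],1],[[0,0,-0.38],[0,0,0],1],[[0,0,-0.38],[0,0,0],1]]'
python3 -m pendant '[[[0,0,-0.13],[0,0,0],1],[[0,0,0],[0,0,0],1],[[0,0,0],[0,0,0],0.35],[[0,0,0],[0,0,0],0],[[0,0,0],[0,0,0],-0.2],[[0,0,0],[0,0,0],-0.4],[[0,0,0],[0,0,0],-1],[[0,0,0],[0,0,0],-1],[[0,0,0],[0,0,0],-1],[[0,0,0],[0,0,0],-1]]'
python3 -m pendant '[[[0,0,0],[0,0,0],-1],[[0,0,0],[0,0,0],-1],[[0,0,0],[0,0,0],-1],[[0,0,0],[0,0,0],-1],[[0,0,0],[0,0,0],-1],[[0,0,0],[0,0,0],-1],[[0,0,0],[0,0,0],-1],[[0,0,0],[0,0,0],-1],[[0,0,0],[0,0,0],-1],[[0,0,0],[0,0,0],-1]]'
```

```text
time: 12.22
tool_pos: [442.1, 85.2, 87.3]
tcp_rot: [3.141, 0.0, 1.606]
contact_force: [-0.2, 0.1, -0.0]
grip_width: 91.7
finger_force: 0.0
time: 13.05
tool_pos: [441.3, 86.0, 84.2]
tcp_rot: [-3.142, 0.0, 1.607]
contact_force: [0.0, -0.4, -0.0]
grip_width: 43.5
finger_force: 30.1
time: 13.88
tool_pos: [441.3, 86.0, 84.2]
tcp_rot: [-3.142, -0.0, 1.607]
contact_force: [-1.2, 0.3, 2.2]
grip_width: 43.7
finger_force: 30.0
```

```bash
python3 -m pendant '[[[0,0,0.1],[0,0,0],-1],[[0,0,0.3],[0,0,0],-1],[[0,0,0.4],[0,0,0],-1],[[0,0,0.5],[0,0,0],-1],[[0,0,0.5],[0,0,0],-1],[[0,0,0.5],[0,0,0],-1],[[0,0,0.5],[0,0,0],-1],[[0,0,0.5],[0,0,0],-1],[[0,0,0.4],[0,0,0],-1],[[0,0,0.3],[0,0,0],-1]]'
python3 -m pendant '[[[0.25,-0.2,0],[0,0,0],-1],[[0.373,-0.32,0],[0,0,0],-1],[[0.373,-0.32,0],[0,0,0],-1],[[0.373,-0.32,0],[0,0,0],-1],[[0.373,-0.32,0],[0,0,0],-1],[[0.373,-0.32,0],[0,0,0],-1],[[0.373,-0.32,0],[0,0,0],-1],[[0.373,-0.32,0],[0,0,0],-1],[[0.373,-0.32,0],[0,0,0],-1],[[0.373,-0.32,0],[0,0,0],-1]]'
python3 -m pendant '[[[0.373,-0.32,0],[0,0,0],-1],[[0.373,-0.32,0],[0,0,0],-1],[[0.373,-0.32,0],[0,0,0],-1],[[0.373,-0.32,0],[0,0,0],-1],[[0.373,-0.32,0],[0,0,0],-1],[[0.373,-0.32,0],[0,0,0],-1],[[0.373,-0.32,0],[0,0,0],-1],[[0.373,-0.32,0],[0,0,0],-1],[[0.12,-0.13,0],[0,0,0],-1],[[0,0,0],[0,0,0],-1]]'
python3 -m pendant '[[[0,0,-0.2],[0,0,0],-1],[[0,0,-0.4],[0,0,0],-1],[[0,0,-0.5],[0,0,0],-1],[[0,0,-0.5],[0,0,0],-1],[[0,0,-0.5],[0,0,0],-1],[[0,0,-0.5],[0,0,0],-1],[[0,0,-0.4],[0,0,0],-1],[[0,0,-0.3],[0,0,0],-1],[[0,0,-0.2],[0,0,0],-1],[[0,0,0],[0,0,0],-1]]'
```

```text
time: 14.72
tool_pos: [441.8, 86.0, 205.8]
tcp_rot: [3.14, 0.0, 1.607]
contact_force: [-0.2, -0.7, -1.8]
grip_width: 43.6
finger_force: 30.0
time: 15.55
tool_pos: [550.7, -8.4, 202.6]
tcp_rot: [-3.14, -0.0, 1.606]
contact_force: [0.1, -0.2, -1.2]
grip_width: 43.3
finger_force: 30.0
time: 16.38
tool_pos: [643.3, -89.2, 202.2]
tcp_rot: [-3.14, -0.0, 1.605]
contact_force: [-0.6, 0.1, -1.9]
grip_width: 43.5
finger_force: 30.0
time: 17.22
tool_pos: [642.0, -86.8, 97.7]
tcp_rot: [-3.139, -0.001, 1.607]
contact_force: [-1.1, -0.4, -1.6]
grip_width: 43.8
finger_force: 30.0
```

```bash
python3 -m pendant '[[[0,0,-0.2],[0,0,0],-1],[[0,0,-0.2],[0,0,0],-1],[[0,0,-0.1],[0,0,0],-1],[[0,0,-0.05],[0,0,0],-1],[[0,0,-0.03],[0,0,0],-1],[[0,0,-0.03],[0,0,0],-1],[[0,0,-0.03],[0,0,0],-1],[[0,0,-0.03],[0,0,0],-1],[[0,0,0],[0,0,0],-1],[[0,0,0],[0,0,0],-1]]'
```

```text
time: 18.05
tool_pos: [642.8, -87.1, 79.1]
tcp_rot: [3.141, 0.0, 1.607]
contact_force: [0.7, 0.4, -1.6]
grip_width: 43.1
finger_force: 30.0
```

```bash
python3 -m pendant '[[[0,0,-0.03],[0,0,0],-1],[[0,0,-0.03],[0,0,0],-1],[[0,0,0],[0,0,0],-1],[[0,0,0],[0,0,0],-1],[[0,0,0],[0,0,0],-1],[[0,0,0],[0,0,0],-1],[[0,0,0],[0,0,0],-1],[[0,0,0],[0,0,0],-1],[[0,0,0],[0,0,0],-1],[[0,0,0],[0,0,0],-1]]'
```

```text
time: 18.88
tool_pos: [643.0, -87.2, 78.2]
tcp_rot: [3.141, 0.0, 1.607]
contact_force: [-2.6, 0.4, 5.8]
grip_width: 43.6
finger_force: 30.0
```

```bash
python3 -m pendant '[[[0,0,0],[0,0,0],-0.3],[[0,0,0],[0,0,0],0],[[0,0,0],[0,0,0],0.4],[[0,0,0],[0,0,0],1],[[0,0,0],[0,0,0],1],[[0,0,0],[0,0,0],1],[[0,0,0],[0,0,0],1],[[0,0,0.2],[0,0,0],1],[[0,0,0.5],[0,0,0],1],[[0,0,0.6],[0,0,0],1]]'
python3 -m pendant '[[[0,0,0.6],[0,0,0],1],[[0,0,0.6],[0,0,0],1],[[0,0,0.6],[0,0,0],1],[[0,0,0.6],[0,0,0],1],[[0,0,0.6],[0,0,0],1],[[0,0,0],[0,0,0],1],[[0,0,0],[0,0,0],1],[[0,0,0],[0,0,0],1],[[0,0,0],[0,0,0],1],[[0,0,0],[0,0,0],1]]'
python3 -m pendant '[[[-0.365,0.15,0],[0,0,0],1],[[-0.365,0.15,0],[0,0,0],1],[[-0.365,0.15,0],[0,0,0],1],[[-0.365,0.15,0],[0,0,0],1],[[-0.365,0.15,0],[0,0,0],1],[[-0.365,0.15,0],[0,0,0],1],[[-0.365,0.15,0],[0,0,0],1],[[-0.365,0.15,0],[0,0,0],1],[[-0.365,0.15,0],[0,0,0],1],[[-0.365,0.15,0],[0,0,0],1]]'
python3 -m pendant '[[[-0.365,0.15,0],[0,0,0],1],[[-0.365,0.15,0],[0,0,0],1],[[-0.365,0.15,0],[0,0,0],1],[[-0.365,0.15,0],[0,0,0],1],[[-0.365,0.15,0],[0,0,0],1],[[-0.365,0.15,0],[0,0,0],1],[[-0.365,0.15,0],[0,0,0],1],[[-0.365,0.15,0],[0,0,0],1],[[0,0,0],[0,0,0],1],[[0,0,0],[0,0,0],1]]'
python3 - <<'E'
from h import *
import cv2
cv2.imwrite("pics/t4.png",cv2.resize(bot.capture("side")[120:312,120:412],None,fx=2.6,fy=2.6))
for k in range(3):bot.capture("side");print(bot.get_obs()["tool_pos"])
E
```

```text
time: 19.72
tool_pos: [642.1, -87.0, 115.8]
tcp_rot: [-3.139, -0.001, 1.607]
contact_force: [0.6, -0.1, 0.8]
grip_width: 90.9
finger_force: 0.0
time: 20.55
tool_pos: [642.3, -87.0, 204.9]
tcp_rot: [-3.139, -0.001, 1.607]
contact_force: [-0.3, -0.2, 0.8]
grip_width: 92.0
finger_force: 0.0
time: 21.38
tool_pos: [532.4, -41.9, 205.5]
tcp_rot: [-3.14, -0.0, 1.607]
contact_force: [-0.8, 0.1, 0.6]
grip_width: 92.1
finger_force: 0.0
time: 22.22
tool_pos: [445.6, -6.1, 206.1]
tcp_rot: [3.142, 0.0, 1.608]
contact_force: [-0.1, -0.1, 0.2]
grip_width: 91.9
finger_force: 0.0
[446.31794573  -6.37309201 206.17620359]
[446.32043715  -6.42161681 206.14121522]
[446.24699653  -6.42462559 206.10312167]
```

View pics/t4.png

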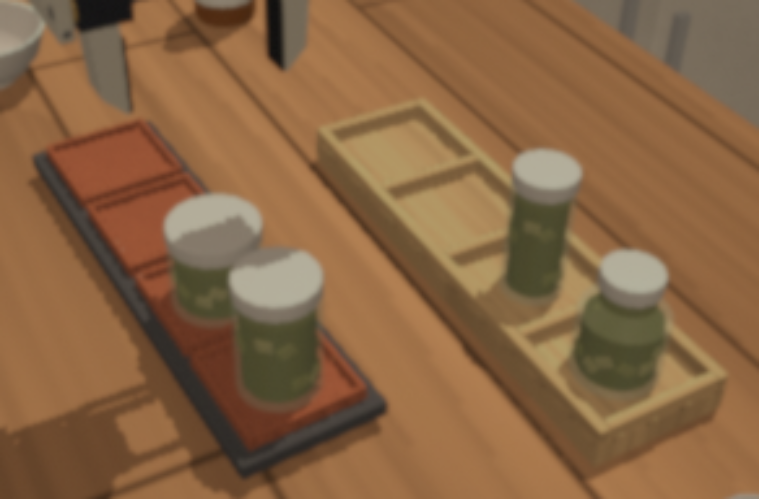

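The side view shows the slim and necked jars upright in the third and fourth bays, at (535,230) and (625,320). Now the squat jar.

```bash
python3 -m pendant '[[[0,0,-0.45],[0,0,0],1],[[0,0,-0.45],[0,0,0],1],[[0,0,-0.45],[0,0,0],1],[[0,0,-0.45],[0,0,0],1],[[0,0,-0.45],[0,0,0],1],[[0,0,-0.45],[0,0,0],1],[[0,0,-0.45],[0,0,0],1],[[0,0,-0.45],[0,0,0],1],[[0,0,-0.45],[0,0,0],1],[[0,0,-0.45],[0,0,0],1]]'
python3 -m pendant '[[[0,0,-0.17],[0,0,0],1],[[0,0,-0.1],[0,0,0],1],[[0,0,0],[0,0,0],0.6],[[0,0,0],[0,0,0],0.4],[[0,0,0],[0,0,0],0.2],[[0,0,0],[0,0,0],-1],[[0,0,0],[0,0,0],-1],[[0,0,0],[0,0,0],-1],[[0,0,0],[0,0,0],-1],[[0,0,0],[0,0,0],-1]]'
python3 -m pendant '[[[0,0,0],[0,0,0],-1],[[0,0,0],[0,0,0],-1],[[0,0,0],[0,0,0],-1],[[0,0,0],[0,0,0],-1],[[0,0,0],[0,0,0],-1],[[0,0,0],[0,0,0],-1],[[0,0,0],[0,0,0],-1],[[0,0,0],[0,0,0],-1],[[0,0,0],[0,0,0],-1],[[0,0,0],[0,0,0],-1]]'
```

```text
time: 23.25
tool_pos: [446.2, -6.4, 70.4]
tcp_rot: [3.141, 0.0, 1.607]
contact_force: [0.3, -0.3, -0.2]
grip_width: 92.1
finger_force: 0.0
time: 24.08
tool_pos: [446.0, -6.2, 63.6]
tcp_rot: [3.141, 0.0, 1.607]
contact_force: [0.5, 1.2, 5.9]
grip_width: 61.3
finger_force: 30.0
time: 24.92
tool_pos: [446.0, -6.2, 63.6]
tcp_rot: [3.141, 0.0, 1.607]
contact_force: [-0.6, 0.1, 6.4]
grip_width: 61.8
finger_force: 30.0
```

```bash
python3 -m pendant '[[[0,0,0.1],[0,0,0],-1],[[0,0,0.3],[0,0,0],-1],[[0,0,0.4],[0,0,0],-1],[[0,0,0.5],[0,0,0],-1],[[0,0,0.5],[0,0,0],-1],[[0,0,0.5],[0,0,0],-1],[[0,0,0.5],[0,0,0],-1],[[0,0,0.5],[0,0,0],-1],[[0,0,0.4],[0,0,0],-1],[[0,0,0.3],[0,0,0],-1]]'
python3 -m pendant '[[[0.25,0,0],[0,0,0],-1],[[0.36,0.014,0],[0,0,0],-1],[[0.36,0.014,0],[0,0,0],-1],[[0.36,0.014,0],[0,0,0],-1],[[0.36,0.014,0],[0,0,0],-1],[[0.36,0.014,0],[0,0,0],-1],[[0.36,0.014,0],[0,0,0],-1],[[0.36,0.014,0],[0,0,0],-1],[[0.36,0.014,0],[0,0,0],-1],[[0.36,0.014,0],[0,0,0],-1]]'
python3 -m pendant '[[[0.36,0.014,0],[0,0,0],-1],[[0.36,0.014,0],[0,0,0],-1],[[0.36,0.014,0],[0,0,0],-1],[[0.36,0.014,0],[0,0,0],-1],[[0.36,0.014,0],[0,0,0],-1],[[0.36,0.014,0],[0,0,0],-1],[[0.36,0.014,0],[0,0,0],-1],[[0.36,0.014,0],[0,0,0],-1],[[0.14,0,0],[0,0,0],-1],[[0,0,0],[0,0,0],-1]]'
python3 -m pendant '[[[0,0,-0.2],[0,0,0],-1],[[0,0,-0.4],[0,0,0],-1],[[0,0,-0.5],[0,0,0],-1],[[0,0,-0.5],[0,0,0],-1],[[0,0,-0.5],[0,0,0],-1],[[0,0,-0.5],[0,0,0],-1],[[0,0,-0.4],[0,0,0],-1],[[0,0,-0.3],[0,0,0],-1],[[0,0,-0.2],[0,0,0],-1],[[0,0,0],[0,0,0],-1]]'
python3 -c '
from plant import bot
for k in range(4): bot.capture("wrist");print(bot.get_obs()["tool_pos"])'
```

```text
time: 25.75
tool_pos: [445.7, -6.1, 184.6]
tcp_rot: [3.14, 0.0, 1.607]
contact_force: [0.1, -0.2, -0.7]
grip_width: 61.3
finger_force: 30.0
time: 26.58
tool_pos: [550.9, -2.2, 182.1]
tcp_rot: [-3.14, -0.0, 1.607]
contact_force: [0.3, 0.1, -0.7]
grip_width: 61.8
finger_force: 30.0
time: 27.42
tool_pos: [641.4, 1.0, 181.8]
tcp_rot: [-3.14, -0.0, 1.607]
contact_force: [-0.3, -0.3, -1.0]
grip_width: 62.0
finger_force: 30.0
time: 28.25
tool_pos: [640.2, 1.0, 76.7]
tcp_rot: [-3.139, -0.0, 1.607]
contact_force: [-1.0, -0.2, -1.7]
grip_width: 61.2
finger_force: 30.0
[640.70251757   1.01518095  77.76859877]
[641.18849746   0.99882839  78.50076044]
[641.44647099   0.95876879  78.87883522]
[641.52343617   0.94227003  79.06203263]
```

Aligned. I need another −21 mm down to z 57.6.

```bash
python3 -m pendant '[[[0,0,-0.2],[0,0,0],-1],[[0,0,-0.2],[0,0,0],-1],[[0,0,-0.1],[0,0,0],-1],[[0,0,-0.05],[0,0,0],-1],[[0,0,-0.03],[0,0,0],-1],[[0,0,-0.03],[0,0,0],-1],[[0,0,-0.03],[0,0,0],-1],[[0,0,-0.03],[0,0,0],-1],[[0,0,0],[0,0,0],-1],[[0,0,0],[0,0,0],-1]]'
python3 -m pendant '[[[0,0,-0.03],[0,0,0],-1],[[0,0,-0.03],[0,0,0],-1],[[0,0,0],[0,0,0],-1],[[0,0,0],[0,0,0],-1],[[0,0,0],[0,0,0],-1],[[0,0,0],[0,0,0],-1],[[0,0,0],[0,0,0],-1],[[0,0,0],[0,0,0],-1],[[0,0,0],[0,0,0],-1],[[0,0,0],[0,0,0],-1]]'
```

```text
time: 29.28
tool_pos: [641.0, 1.0, 58.1]
tcp_rot: [3.141, 0.0, 1.607]
contact_force: [1.2, 0.8, -2.0]
grip_width: 61.4
finger_force: 30.0
time: 30.12
tool_pos: [641.1, 1.0, 57.6]
tcp_rot: [3.141, 0.0, 1.607]
contact_force: [-3.1, 0.8, 6.8]
grip_width: 61.6
finger_force: 30.0
```

```bash
python3 -m pendant '[[[0,0,0],[0,0,0],0.35],[[0,0,0],[0,0,0],0.6],[[0,0,0],[0,0,0],1],[[0,0,0],[0,0,0],1],[[0,0,0],[0,0,0],1],[[0,0,0],[0,0,0],1],[[0,0,0],[0,0,0],1],[[0,0,0.2],[0,0,0],1],[[0,0,0.5],[0,0,0],1],[[0,0,0.6],[0,0,0],1]]'
python3 -m pendant '[[[0,0,0.6],[0,0,0],1],[[0,0,0.6],[0,0,0],1],[[0,0,0.6],[0,0,0],1],[[0,0,0.6],[0,0,0],1],[[0,0,0.6],[0,0,0],1],[[0,0,0.6],[0,0,0],1],[[0,0,0],[0,0,0],1],[[0,0,0],[0,0,0],1],[[0,0,0],[0,0,0],1],[[0,0,0],[0,0,0],1]]'
python3 -m pendant '[[[-0.354,-0.175,0],[0,0,0],1],[[-0.354,-0.175,0],[0,0,0],1],[[-0.354,-0.175,0],[0,0,0],1],[[-0.354,-0.175,0],[0,0,0],1],[[-0.354,-0.175,0],[0,0,0],1],[[-0.354,-0.175,0],[0,0,0],1],[[-0.354,-0.175,0],[0,0,0],1],[[-0.354,-0.175,0],[0,0,0],1],[[-0.354,-0.175,0],[0,0,0],1],[[-0.354,-0.175,0],[0,0,0],1]]'
python3 -m pendant '[[[-0.354,-0.175,0],[0,0,0],1],[[-0.354,-0.175,0],[0,0,0],1],[[-0.354,-0.175,0],[0,0,0],1],[[-0.354,-0.175,0],[0,0,0],1],[[-0.354,-0.175,0],[0,0,0],1],[[-0.354,-0.175,0],[0,0,0],1],[[-0.354,-0.175,0],[0,0,0],1],[[-0.354,-0.175,0],[0,0,0],1],[[0,0,0],[0,0,0],1],[[0,0,0],[0,0,0],1]]'
python3 - <<'E'
from h import *
import cv2
cv2.imwrite("pics/t5.png",bot.capture("side"))
for k in range(3):bot.capture("side");print(bot.get_obs()["tool_pos"])
E
```

```text
time: 30.95
tool_pos: [640.2, 1.1, 94.8]
tcp_rot: [-3.139, -0.0, 1.607]
contact_force: [0.7, -0.5, -0.1]
grip_width: 91.4
finger_force: 0.0
time: 31.78
tool_pos: [640.3, 1.1, 201.9]
tcp_rot: [-3.139, -0.0, 1.607]
contact_force: [0.3, -0.0, 0.7]
grip_width: 91.6
finger_force: 0.0
time: 32.62
tool_pos: [533.7, -51.6, 202.1]
tcp_rot: [-3.14, -0.001, 1.607]
contact_force: [0.5, -0.4, 1.0]
grip_width: 91.8
finger_force: 0.0
time: 33.45
tool_pos: [449.6, -93.8, 203.3]
tcp_rot: [3.141, -0.0, 1.606]
contact_force: [-0.1, 0.1, -0.4]
grip_width: 91.9
finger_force: 0.0
[450.22308956 -93.53743936 203.35923368]
[450.2791629  -93.46622529 203.30655506]
[450.25253191 -93.37775784 203.25007708]
```

View pics/t5.png

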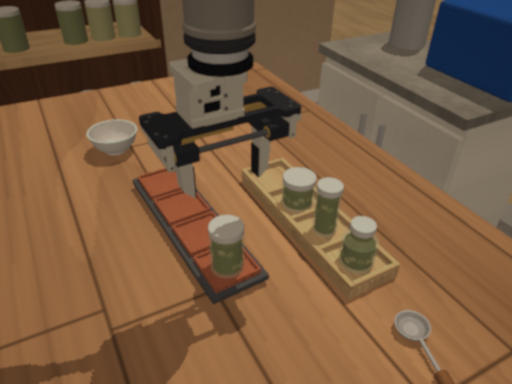

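Three jars stand upright in their bays (squat at 298,188), and only the straight jar is left at (226,245). I'll lower onto it.

```bash
python3 -m pendant '[[[0,0,-0.41],[0,0,0],1],[[0,0,-0.41],[0,0,0],1],[[0,0,-0.41],[0,0,0],1],[[0,0,-0.41],[0,0,0],1],[[0,0,-0.41],[0,0,0],1],[[0,0,-0.41],[0,0,0],1],[[0,0,-0.41],[0,0,0],1],[[0,0,-0.41],[0,0,0],1],[[0,0,-0.41],[0,0,0],1],[[0,0,-0.41],[0,0,0],1]]'
python3 -m pendant '[[[0,0,-0.11],[0,0,0],1],[[0,0,-0.1],[0,0,0],1],[[0,0,0],[0,0,0],0.5],[[0,0,0],[0,0,0],0.3],[[0,0,0],[0,0,0],0.1],[[0,0,0],[0,0,0],-1],[[0,0,0],[0,0,0],-1],[[0,0,0],[0,0,0],-1],[[0,0,0],[0,0,0],-1],[[0,0,0],[0,0,0],-1]]'
python3 -m pendant '[[[0,0,0],[0,0,0],-1],[[0,0,0],[0,0,0],-1],[[0,0,0],[0,0,0],-1],[[0,0,0],[0,0,0],-1],[[0,0,0],[0,0,0],-1],[[0,0,0],[0,0,0],-1],[[0,0,0],[0,0,0],-1],[[0,0,0],[0,0,0],-1],[[0,0,0],[0,0,0],-1],[[0,0,0],[0,0,0],-1]]'
```

```text
time: 34.48
tool_pos: [450.3, -93.3, 79.5]
tcp_rot: [3.141, 0.0, 1.608]
contact_force: [-0.1, -0.0, -0.4]
grip_width: 91.8
finger_force: 0.0
time: 35.32
tool_pos: [449.9, -93.5, 74.2]
tcp_rot: [3.141, 0.0, 1.607]
contact_force: [-0.3, -0.0, 2.2]
grip_width: 53.5
finger_force: 30.0
time: 36.15
tool_pos: [449.9, -93.6, 74.2]
tcp_rot: [3.141, 0.0, 1.607]
contact_force: [-1.2, 0.1, 5.8]
grip_width: 53.6
finger_force: 30.0
```

```bash
python3 -m pendant '[[[0,0,0.1],[0,0,0],-1],[[0,0,0.3],[0,0,0],-1],[[0,0,0.4],[0,0,0],-1],[[0,0,0.5],[0,0,0],-1],[[0,0,0.5],[0,0,0],-1],[[0,0,0.5],[0,0,0],-1],[[0,0,0.5],[0,0,0],-1],[[0,0,0.5],[0,0,0],-1],[[0,0,0.4],[0,0,0],-1],[[0,0,0.3],[0,0,0],-1]]'
python3 -m pendant '[[[0.25,0.2,0],[0,0,0],-1],[[0.35,0.338,0],[0,0,0],-1],[[0.35,0.338,0],[0,0,0],-1],[[0.35,0.338,0],[0,0,0],-1],[[0.35,0.338,0],[0,0,0],-1],[[0.35,0.338,0],[0,0,0],-1],[[0.35,0.338,0],[0,0,0],-1],[[0.35,0.338,0],[0,0,0],-1],[[0.35,0.338,0],[0,0,0],-1],[[0.35,0.338,0],[0,0,0],-1]]'
python3 -m pendant '[[[0.35,0.338,0],[0,0,0],-1],[[0.35,0.338,0],[0,0,0],-1],[[0.35,0.338,0],[0,0,0],-1],[[0.35,0.338,0],[0,0,0],-1],[[0.35,0.338,0],[0,0,0],-1],[[0.35,0.338,0],[0,0,0],-1],[[0.35,0.338,0],[0,0,0],-1],[[0.35,0.338,0],[0,0,0],-1],[[0.13,0.13,0],[0,0,0],-1],[[0,0,0],[0,0,0],-1]]'
python3 -m pendant '[[[0,0,-0.2],[0,0,0],-1],[[0,0,-0.4],[0,0,0],-1],[[0,0,-0.5],[0,0,0],-1],[[0,0,-0.5],[0,0,0],-1],[[0,0,-0.5],[0,0,0],-1],[[0,0,-0.5],[0,0,0],-1],[[0,0,-0.4],[0,0,0],-1],[[0,0,-0.3],[0,0,0],-1],[[0,0,-0.2],[0,0,0],-1],[[0,0,0],[0,0,0],-1]]'
python3 -c '
from plant import bot
for k in range(4): bot.capture("wrist");print(bot.get_obs()["tool_pos"])'
```

```text
time: 36.98
tool_pos: [449.9, -93.5, 195.4]
tcp_rot: [3.14, 0.0, 1.607]
contact_force: [0.4, 0.1, -1.7]
grip_width: 53.6
finger_force: 30.0
time: 37.82
tool_pos: [552.2, 5.0, 192.9]
tcp_rot: [-3.14, -0.0, 1.607]
contact_force: [-0.2, 0.5, -1.6]
grip_width: 53.6
finger_force: 30.0
time: 38.65
tool_pos: [639.9, 90.1, 192.5]
tcp_rot: [-3.14, -0.0, 1.609]
contact_force: [-0.5, -0.5, -1.7]
grip_width: 53.5
finger_force: 30.0
time: 39.48
tool_pos: [638.9, 88.5, 87.6]
tcp_rot: [-3.139, 0.0, 1.607]
contact_force: [0.0, -1.2, -1.7]
grip_width: 53.4
finger_force: 30.0
[639.47036879  88.60744175  88.58789237]
[639.93520693  88.7015315   89.31623495]
[640.1943684   88.74668159  89.71741148]
[640.25275409  88.79346331  89.85493703]
```

```bash
python3 -m pendant '[[[0,0,-0.2],[0,0,0],-1],[[0,0,-0.2],[0,0,0],-1],[[0,0,-0.1],[0,0,0],-1],[[0,0,-0.05],[0,0,0],-1],[[0,0,-0.03],[0,0,0],-1],[[0,0,-0.03],[0,0,0],-1],[[0,0,-0.03],[0,0,0],-1],[[0,0,-0.03],[0,0,0],-1],[[0,0,0],[0,0,0],-1],[[0,0,0],[0,0,0],-1]]'
python3 -m pendant '[[[0,0,-0.03],[0,0,0],-1],[[0,0,-0.03],[0,0,0],-1],[[0,0,0],[0,0,0],-1],[[0,0,0],[0,0,0],-1],[[0,0,0],[0,0,0],-1],[[0,0,0],[0,0,0],-1],[[0,0,0],[0,0,0],-1],[[0,0,0],[0,0,0],-1],[[0,0,0],[0,0,0],-1],[[0,0,0],[0,0,0],-1]]'
```

```text
time: 40.52
tool_pos: [639.8, 88.8, 68.9]
tcp_rot: [3.141, 0.0, 1.607]
contact_force: [0.5, -0.2, -0.8]
grip_width: 53.4
finger_force: 30.0
time: 41.35
tool_pos: [639.9, 88.8, 68.2]
tcp_rot: [3.14, 0.0, 1.607]
contact_force: [-2.4, 0.3, 4.8]
grip_width: 53.3
finger_force: 30.0
```

Contact is made, so I'll release, lift, retreat to the left and take a final look.

```bash
python3 -m pendant '[[[0,0,0],[0,0,0],0.2],[[0,0,0],[0,0,0],0.5],[[0,0,0],[0,0,0],1],[[0,0,0],[0,0,0],1],[[0,0,0],[0,0,0],1],[[0,0,0],[0,0,0],1],[[0,0,0],[0,0,0],1],[[0,0,0.2],[0,0,0],1],[[0,0,0.5],[0,0,0],1],[[0,0,0.6],[0,0,0],1]]'
python3 -m pendant '[[[0,0,0.6],[0,0,0],1],[[0,0,0.6],[0,0,0],1],[[0,0,0.6],[0,0,0],1],[[0,0,0.6],[0,0,0],1],[[0,0,0.6],[0,0,0],1],[[0,0,0.6],[0,0,0],1],[[-0.4,0.4,0],[0,0,0],1],[[-0.4,0.4,0],[0,0,0],1],[[-0.4,0.4,0],[0,0,0],1],[[-0.4,0.4,0],[0,0,0],1]]'
python3 -m pendant '[[[-0.5,0.7,0],[0,0,0],1],[[-0.5,0.7,0],[0,0,0],1],[[-0.5,0.7,0],[0,0,0],1],[[-0.5,0.7,0],[0,0,0],1],[[-0.5,0.7,0],[0,0,0],1],[[-0.5,0.7,0],[0,0,0],1],[[-0.5,0.7,0],[0,0,0],1],[[-0.5,0.7,0],[0,0,0],1],[[0,0,0],[0,0,0],1],[[0,0,0],[0,0,0],1]]'
python3 - <<'E'
from h import *
import cv2
cv2.imwrite("pics/f.png",np.hstack([cv2.resize(bot.capture("top")[90:190,150:400],(500,200)),cv2.resize(bot.capture("side")[130:330,230:430],(300,300))[:200]]) if 0 else cv2.resize(bot.capture("top")[90:190,155:405],None,fx=3.2,fy=3.2))
cv2.imwrite("pics/f2.png",bot.capture("side"))
E
```

```text
time: 42.18
tool_pos: [638.9, 88.8, 105.6]
tcp_rot: [-3.139, -0.0, 1.607]
contact_force: [0.0, -0.1, 0.2]
grip_width: 91.6
finger_force: 0.0
time: 43.02
tool_pos: [591.1, 137.2, 214.6]
tcp_rot: [3.141, -0.0, 1.607]
contact_force: [-0.1, 0.4, -0.4]
grip_width: 91.8
finger_force: 0.0
time: 43.85
tool_pos: [471.1, 305.7, 214.6]
tcp_rot: [3.141, -0.0, 1.61]
contact_force: [0.0, -0.5, -0.1]
grip_width: 92.0
finger_force: 0.0
```

View pics/f.png

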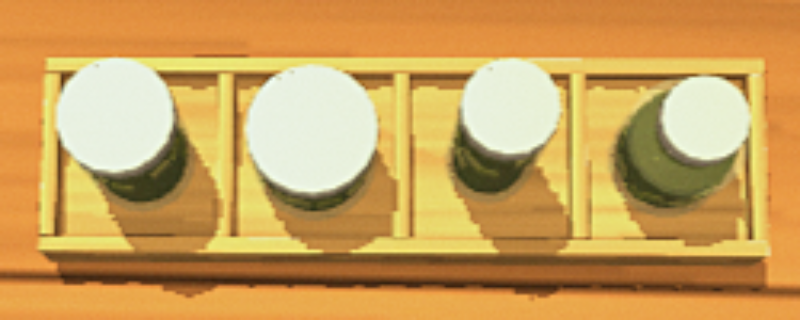

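View pics/f2.png

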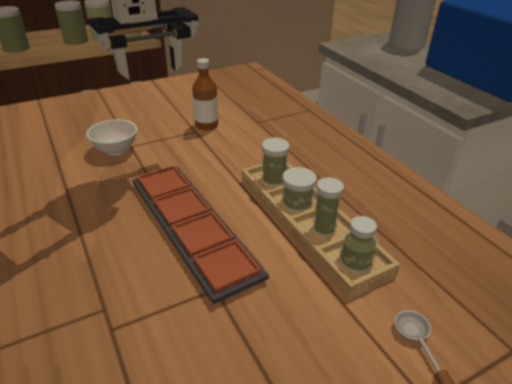

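Both views show all four jars upright in the rack. From the left they are straight, squat, slim and necked, which is the reverse of the stand, and the arm is clear of everything.

```bash
python3 -c '
from plant import bot
print(bot.close_job())'
```

```text
the job is handed in; nothing more can be done
None
```

The job is handed in: all four jars stand upright in the rack in reverse order, which the last top and side views confirm, though the hand-in gave no verdict.

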